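Set the ratchet and clamp the bottle

TASK

The brown dropper bottle stands loose in the ratchet clamp on the bench. Flip the clamp's orange lever from the opening side (red dot) over to the closing side (green dot), then turn the black T-knob clockwise until the bottle is gripped firmly against the V stop, and let go. Tighten by feel, firm but not overtightened, without forcing the ratchet or touching the bottle, and leave the other things where they are.

Things in the scene. Friction and masses are not known exactly. Their poses are not given: they have to be found in the camera images.
- clamp: grey bench clamp, fixed: bed 337 x 100 x 10 mm. Origin on the table under the knob shaft; x axis along the bed to the V stop, z up. Along x in mm: orange lever tab -121, lever pivot -66, knob shaft 0, sliding jaw with sprung rubber pad (52 mm high) 50 to 100, bottle, V stop. Red dot at (-122, -36), green dot at (-122, 36) on a 40 mm high block under the tab's travel.
- lever_tab (a point): point in the orange upright tab of the ratchet lever, 62 mm above the table; the tab is 10 x 10 mm, 43 to 73 mm above the table, 55 mm from the lever's upright pivot. The point's x axis points from the tab to the pivot. At the start it leans to the clamp's -y side.
- lever (a joint): angle of the ratchet lever (rad); growing, the tab moves to the clamp's +y side. -0.40: fully on the opening side (red dot; knob cannot turn clockwise). +0.40: fully on the closing side (green dot; knob clicks round clockwise and cannot run back). It has stops at both ends and stays where it is left; 2 to 3 N at the tab move it, its travel is 43 mm.
- knob_grip (a point): centre of the black T-knob bar, 90 mm above the table; bar 70 mm long (point x axis), 14 mm thick (point y axis), from 76 to 102 mm above the table, turning about the upright shaft at its middle (point z up). Clockwise from above closes the jaw.
- knob: the knob with its shaft and 72 mm toothed wheel; origin on the shaft axis at table height. Free running takes 0.02 to 0.1 N m (a click each 0.17 rad). After 0.4 to 2 rad the pad has pushed the bottle into the V; then the torque grows by 0.7 N m a rad. Good: 0.3 to 0.4 N m (25 to 34 N on the bottle; crushed at 42 N). Let go, it runs back by up to one click (10 N).
- pawl: sprung steel rocker under the lever, with the two noses that catch the toothed wheel; origin under the lever's pivot, at table height
- stop: aluminium V block, 56 mm wide, 42 mm high, fixed on the bed (it stands elsewhere along the bed each time); origin on the bed (10 mm above the table), under the axis of a bottle seated in the V; x axis as the clamp's
- brown_bottle: brown glass dropper bottle, 32 mm in diameter and 102 mm tall, standing loose on the bed a few mm short of the V; origin at the centre of its underside, z axis up
- dropper_bottle_1: bystander: white dropper bottle with red cap, 24 mm wide, 68 mm tall; origin at the centre of its underside
- dropper_bottle_2: bystander: white dropper bottle with blue cap, 24 mm wide, 68 mm tall; origin at the centre of its underside
- dropper_bottle_3: bystander: white dropper bottle with green cap, 24 mm wide, 68 mm tall; origin at the centre of its underside
- petri_dish_1: bystander: petri dish, 63 mm wide, 16 mm high; origin at the centre of its underside
- petri_dish_2: bystander: second petri dish, 63 mm wide, 16 mm high; origin at the centre of its underside
- lab_timer: bystander: white timer lying flat, 66 x 66 x 19 mm; origin at the centre of its underside
- forceps: bystander: steel forceps, 126 mm long, 8 mm high; origin at the centre of its underside
Mind the look-alikes: they are no part of the job. Leave any purple look-alike of the brown_bottle alone.

How it is judged:
On the way, in this order (a step that is already met when the one before it is completed fails the run):
1. the ratchet lever is flipped to the closing side (value of joint lever above 0.28 rad), for 0.2 s.
2. the bottle is tightened against the V stop with the fingers on the knob (contact force between the fingers and knob above 1 N and contact force between stop and brown_bottle above 12 N), for 0.1 s.
At the end, for the whole second after the job is handed in: The lever is on the closing side (joint over 0.28 rad), and with the knob released the bottle stands upright (within 0.1 rad), still, within 5 mm of its seat in the V stop, and is pressed on the stop with 12 to 42 N (value of joint lever above 0.28 rad and contact force between stop and brown_bottle between 12 and 42 N and horizontal distance between brown_bottle and stop below 0.005 m and angle between brown_bottle's own z axis and vertical below 0.1 rad and linear speed of brown_bottle below 0.01 m/s); the robot touches nothing.
It fails at once if the bottle is overtightened (over 42 N on the stop) (contact force between stop and brown_bottle above 42 N).
It fails at once if the ratchet is forced (over 60 N on the pawl) (contact force between pawl and knob above 60 N).
It fails at once if the bottle is touched with the fingers (contact force between the fingers and brown_bottle above 2 N).
It fails at once if the bottle is tipped (angle between brown_bottle's own z axis and vertical above 0.25 rad).
It fails at once if a bystander is moved by more than 30 mm (distance of any of dropper_bottle_1, dropper_bottle_2, dropper_bottle_3, petri_dish_1, petri_dish_2, lab_timer, forceps from where it was at the start of the episode above 0.03 m).
It also fails if it takes over 72 s, if anything falls off the work surface, if the arm or the gripper's body presses on something with over 40 N, if the wrist force passes 120 N, or if a joint passes its speed limit or range.

ROBOT

A 6-joint arm with a two-finger parallel gripper is mounted at the origin on a cart in front of the work surface, level with it; the furniture and walls round the work are solid. World frame = base frame: x ahead of the robot, y to its left, z up, the work surface at z = 0. Lengths are in m, angles in rad, forces in N, time in s.
With the tool pointing down it reaches from about 0.325 to 0.775 m from the base axis. Payload 5.5 kg.
Tool frame: the origin (TCP) lies midway between the tips of the shut fingers; the grasp point (between the pads) lies 19 mm behind it (arm.grip_point_offset is the distance from the TCP to the grasp point, in m); x points along the fingers, z is the direction in which the jaws open and shut, and the axes are right-handed (so a half turn about x gives the same grasp; the last joint's range is limited). The gripper opens to 85 mm and grips with 20 to 120 N. Pads are 22 mm wide; open, the fingers measure 114 mm over their backs; the gripper's body (76 mm by 85 mm) begins 54 mm behind the grasp point. The pads swing forward as they close: fully open they stand 13 mm farther back than shut.
Start: joints at [1.106, 0.091, 1.231, -0, 1.82, -0.057], TCP at [0.238, 0.551, 0.231] pointing down, gripper open.
Joint ranges: [-2.87, 2.87], [-0.86, 2.18], [0.17, 2.46], [-1.51, 4.65], [0.06, 2.69], [-2.65, 2.65]. Speed limits (rad/s): [2.57, 2.57, 3.01, 3.14, 3.14, 3.14].

INTERFACE

Orientations are given as a 3x3 rotation matrix whose columns are the frame's x, y, z axes.
In Python, from station import status, viewer, arm gives the robot as it stands.
- The arm moves only by the tool jog_arm, never from a script. Its argument "moves" is a list of rows, each a list of 3 entries, a list of its own where there are three numbers: the closure, from 0 (fully open) to 1 (shut), then the shift along the tool's x, y, z in mm, then the turn, a rotation vector about the tool's x, y, z in degrees. In form: [[claw, [tx, ty, tz], [ax, ay, az]], ...]. A call has 1 to 5 rows; each row is the pose to reach, as a shift and turn from the pose commanded when the call began, along the tool's axes at that moment; what a row does not reach only later rows make up. A row lasts 1/8 s, in which the tool goes at most 62.5 mm and 10.7 degrees, less where a joint would pass 70% of its speed; a pose out of reach is approached as far as the arm can. A call with a gripper value outside its range is refused whole. The fingers move at their own pace and stop on an object; "grip_force" is the grip in N (left out, the last holds). Time passes only in rows, so rows that repeat a pose let the fingers close. It gives the time, the measured TCP pose, the force and the opening at its end, in the units of the state.
- status.observe(): the state, without advancing time (a new reading comes with each control period).
- viewer.get_image(name): name is "scene" or "top" or "wrist"; returns (picture, depth): 384x512x3 uint8, blue, green, red; 384x512 float32, m along the optical axis (not along the pixel's ray), 0 where there is no reading.
- viewer.camera_params(name): a dict with "K" (3x3 intrinsics, pixels), "T" (4x4, takes a point from camera to world coordinates). Camera axes: x right, y down, z forward; pixel columns grow to the right and rows downward; lengths in m; the calibration is good to about 2 mm. A picture is of the moment at which its call begins: read the wrist's pose just before it. camera_params takes no time and is no camera call; for the wrist camera it gives the pose at the moment of the call.
- arm.finish_job(): hands the job in, once; it reports no verdict.
Trained networks look in the newest picture that a camera, given by its name, has taken for a name from the list of things; names that differ only in an ending like _2 or _b are one class to them, and where a whole thing is asked for, a point or a joint stands for the part that bears it (a point fixed in the world has none). Each returns a list of dicts, best first, with "conf" (0 to 1); they miss things now and then, are a little off and sometimes report something else, mostly with a low value. They report only what shows in the picture. A call takes as long as a camera call. They do not tell look-alikes from the thing itself.
- viewer.find_in(target, camera): "at" ([column, row] in pixels, amid what is visible of it).
- viewer.pinpoint(target, camera): "at" ([column, row] in pixels: a listed point, or the origin of a listed thing).
The state is a dict: "time_s": time; "joints": joint angles; "qvel": joint speeds; "tau": joint torques, N m; "position": TCP position; "tool_rot": TCP orientation; "wrist_force": force on the tool from outside, world axes, zero at the start; "wrist_torque": the same for the moment, N m; "grip_width": finger opening in m.
Only numpy, scipy, OpenCV 4.12 (cv2) and the standard library are available. Lean on these libraries where they do the work, as an engineer would, in place of code of your own. Each camera call takes 0.05 s, during which the arm holds its last target.

## Working session

There is one attempt and no reset: what is moved stays moved. The work goes in short steps, Python scripts to look and compute and a tool call to move; the robot and the scene stay as the last step left them, time stands still between calls to the robot, and variables do not carry over. Pictures are saved under pics/ and viewed, and the job is handed in when it is done.

Besides the shell and the picture viewer there is one more tool, called after "Emit:" by a JSON object that holds its "method" and its "body", one argument or row to a line. jog_arm: Moves the arm, as the interface text tells. Its arguments: {"type":"object","properties":{"moves":{"type":"array","items":{"type":"array"}},"grip_force":{"type":"number"}},"required":["moves"]}

```bash
mkdir -p pics; ls; python3 - <<'E'
from station import status, viewer, arm
import cv2,numpy as np
s=status.observe(); print(s)
for n in ("scene","top"):
    p,d=viewer.get_image(n); cv2.imwrite(f"pics/{n}0.png",p); np.save(f"{n}0.npy",d)
    c=viewer.camera_params(n); print(n,c)
    for t in ("knob_grip","lever_tab","brown_bottle","stop","clamp"):
        print(t,viewer.pinpoint(t,n)[:2])
E
```

```text
pics
{'time_s': 0.0, 'joints': array([ 1.10630421e+00,  9.18570956e-02,  1.23194574e+00, -1.32859436e-05,
        1.81982342e+00, -5.66746164e-02]), 'qvel': array([7.33890138e-04, 1.39448832e-05, 1.51681978e-03, 2.05056209e-03,
       2.41312157e-03, 7.98763577e-04]), 'tau': array([-1.80282650e-04, -4.58704877e+01, -4.18039978e+01,  5.01939439e-05,
        1.06483776e-02, -1.03131217e-05]), 'position': array([0.23781709, 0.55052003, 0.23011815]), 'tool_rot': array([[-8.99477218e-04, -9.17987264e-01,  3.96608843e-01],
       [-1.82390608e-03,  3.96609850e-01,  9.17985457e-01],
       [-9.99997932e-01,  1.02329723e-04, -2.03106408e-03]]), 'wrist_force': array([0.01852911, 0.99651652, 0.47489859]), 'wrist_torque': array([ 0.05194116, -0.02593034, -0.01753808]), 'grip_width': 0.08566422309333023}
scene {'K': array([[398.81792105,   0.        , 257.2786564 ],
       [  0.        , 398.81792105, 188.67221789],
       [  0.        ,   0.        ,   1.        ]]), 'T': array([[ 0.86814304, -0.33267392,  0.36831471,  0.04103095],
       [-0.49597888, -0.55424451,  0.66844445, -0.88591584],
  
[... 467 characters left out ...]
 0.38}]
top {'K': array([[426.61135801,   0.        , 255.85708541],
       [  0.        , 426.61135801, 187.251969  ],
       [  0.        ,   0.        ,   1.        ]]), 'T': array([[-0.02813872, -0.99653025,  0.0783306 ,  0.36764714],
       [-0.99957999,  0.02859494,  0.00470847, -0.07226492],
       [-0.006932  , -0.07816521, -0.99691632,  1.76213784],
       [ 0.        ,  0.        ,  0.        ,  1.        ]])}
knob_grip [{'at': [223.0, 190.2], 'conf': 0.52}]
lever_tab [{'at': [194.8, 203.2], 'conf': 0.44}]
brown_bottle [{'at': [253.3, 185.6], 'conf': 0.64}, {'at': [289.9, 192.5], 'conf': 0.45}]
stop [{'at': [253.2, 185.9], 'conf': 0.49}]
clamp [{'at': [224.5, 191.8], 'conf': 0.81}]
```

```bash
python3 - <<'E'
import cv2
a=cv2.imread("pics/scene0.png");b=cv2.imread("pics/top0.png")
cv2.imwrite("pics/sc1.png",cv2.resize(a[120:345,130:430],None,fx=2.6,fy=2.6,interpolation=2))
cv2.imwrite("pics/tc1.png",cv2.resize(b[130:250,150:310],None,fx=5,fy=5,interpolation=2))
E
```

```text
(no output)
```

View pics/sc1.png

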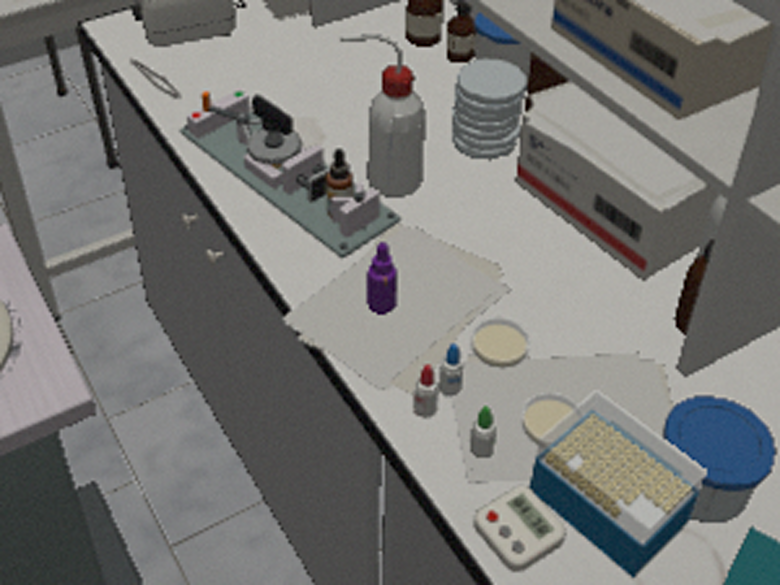

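View pics/tc1.png

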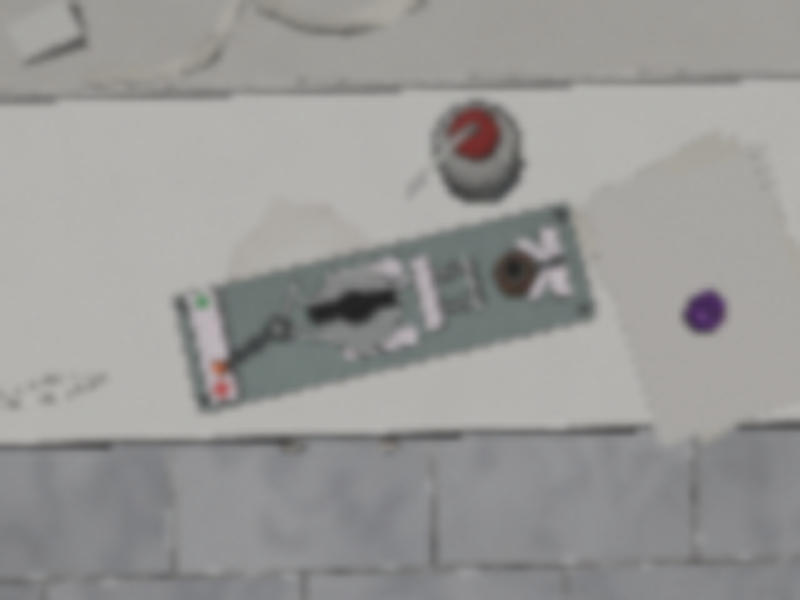

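View pics/top0.png

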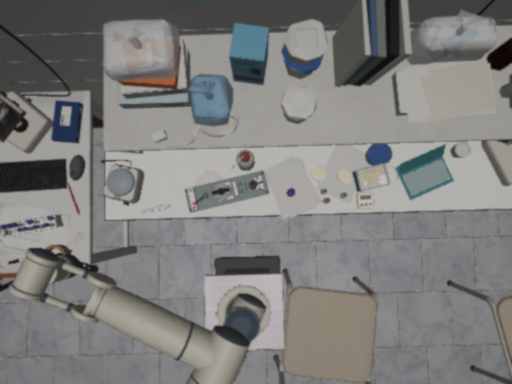

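```bash
cat > h.py <<'E'
import numpy as np,cv2
def ray(c,uv,z):
    K,T=c["K"],c["T"]; d=T[:3,:3]@np.linalg.solve(K,[uv[0],uv[1],1.]); o=T[:3,3]
    return o+d*(z-o[2])/d[2]
def proj(c,P):
    K,T=c["K"],c["T"]; p=T[:3,:3].T@(np.asarray(P)-T[:3,3]); q=K@p; return q[:2]/q[2]
E
python3 - <<'E'
from station import viewer
from h import *
c=viewer.camera_params("top")
def f(u,v,z): return ray(c,(150+(u-2)/5,130+(v-2)/5),z)
R=f(221,389,.04);G=f(203,301,.04);k=f(352,307,.102);b=f(515,268,.112)
print("R",R,"G",G,np.linalg.norm(R-G),"knob",k,"bott",b, np.linalg.norm((k-(R+G)/2)[:2]))
C=[f(*p,.01) for p in [(178,297),(567,207),(593,316),(203,411)]]
print(np.round(C,4), [np.linalg.norm(C[i]-C[(i+1)%4]) for i in range(4)])
x=(C[1]+C[2]-C[0]-C[3]); print("yaw corners",np.degrees(np.arctan2(x[1],x[0])))
y=G-R; print("yaw dots",np.degrees(np.arctan2(-y[0],y[1])))
x=k-(R+G)/2;print("yaw shaft",np.degrees(np.arctan2(x[1],x[0])))
s=viewer.camera_params("scene")
for t,uv,z in [("knob",(236.5,163),.09),("tab",(209.7,158.8),.062),("bot",(261.1,201.8),.01)]: print(t,ray(s,uv,z))
for t,uv,z in [("knob",(223,190.2),.09),("tab",(194.8,203.2),.062)]: print(t,ray(c,uv,z))
d=np.load("top0.npy");
uu,vv=np.meshgrid(np.arange(512),np.arange(384));K=c["K"]
P=np.stack([(uu-K[0,2])/K[0,0]*d,(vv-K[1,2])/K[1,1]*d,d],-1)@c["T"][:3,:3].T+c["T"][:3,3]
for u,v in [(245,160),(245,120),(245,100),(220,120),(250,50),(300,100),(180,130),(120,180)]: print(u,v,P[v,u].round(3))
E
```

```text
R [0.42856565 0.18867976 0.04      ] G [0.50023948 0.20208059 0.04      ] 0.07291584807682429 knob [0.48743535 0.07588783 0.102     ] bott [ 0.51344216 -0.05227276  0.112     ] 0.12169193925225395
[[ 0.5064  0.2274  0.01  ]
 [ 0.5718 -0.0954  0.01  ]
 [ 0.481  -0.1141  0.01  ]
 [ 0.412   0.2083  0.01  ]] [np.float64(0.32937060095762694), np.float64(0.09273818986395639), np.float64(0.3297272296062479), np.float64(0.09636882202240277)]
yaw corners -78.24023406545402
yaw dots -79.40970574130058
yaw shaft -79.08974392197557
knob [0.49531991 0.07668327 0.09      ]
tab [0.4428584 0.1810342 0.062    ]
bot [ 0.51270689 -0.05338365  0.01      ]
knob [0.49111559 0.06509334 0.09      ]
tab [0.4444196 0.1810732 0.062    ]
245 160 [ 0.595 -0.027  0.18 ]
245 120 [ 0.665 -0.04   0.524]
245 100 [ 0.726 -0.042  0.521]
220 120 [0.65  0.028 0.594]
250 50 [ 0.798 -0.062  0.716]
300 100 [ 0.691 -0.193  0.625]
180 130 [0.641 0.152 0.523]
120 180 [0.541 0.465 0.109]
```

```bash
cat >> h.py <<'E'
from scipy.spatial.transform import Rotation as Ro
def goal(yaw):  # tool z at yaw (deg), tool x down
    a=np.radians(yaw); z=np.array([np.cos(a),np.sin(a),0]); x=np.array([0,0,-1.]); return np.stack([x,np.cross(z,x),z],1)
def delta(s,P,yaw):
    R=np.asarray(s["tool_rot"]); d=R.T@(np.asarray(P)-s["position"])*1000
    r=Ro.from_matrix(R.T@goal(yaw)).as_rotvec(degrees=True); return d.round(1),r.round(1)
E
python3 - <<'E'
from station import status
from h import *
print(delta(status.observe(),(0.43,0.13,0.25),11))
E
```

```text
(array([ -18.7, -343.2, -310.1]), array([55.6, -0. , -0. ]))
```

Emit:
{"method": "jog_arm", "body": {
  "moves": [
    [1,[-4,-45,-40],[9,0,0]],
    [1,[-8,-90,-80],[18,0,0]],
    [1,[-12,-135,-120],[27,0,0]],
    [1,[-15,-180,-160],[36,0,0]],
    [1,[-18,-225,-200],[45,0,0]]
  ]
}}

```text
time_s: 1.23
position: [0.3656, 0.2762, 0.2496]
tool_rot: [[0.001, -0.364, 0.931], [0.0, 0.931, 0.364], [-1.0, 0.0, 0.001]]
wrist_force: [1.0, 0.1, 0.1]
grip_width: 0.0004
```

```bash
python3 - <<'E'
from station import status
from h import *
s=status.observe();print(s["position"],s["joints"],delta(s,(0.43,0.13,0.25),11))
E
```

```text
[0.36563662 0.27621522 0.24962363] [ 5.72799259e-01 -2.86027979e-01  1.55115602e+00 -1.30610712e-04
  1.87547679e+00  1.99993403e-01] (array([  -0.4, -159.6,    6.7]), array([10.4,  0.1, -0. ]))
```

Emit:
{"method": "jog_arm", "body": {
  "moves": [
    [1,[0,-55,2],[4,0,0]],
    [1,[0,-110,4],[8,0,0]],
    [1,[0,-160,7],[10.4,0,0]],
    [1,[0,-160,7],[10.4,0,0]]
  ]
}}

```text
time_s: 1.72
position: [0.4316, 0.1291, 0.2492]
tool_rot: [[0.0, -0.189, 0.982], [-0.001, 0.982, 0.189], [-1.0, -0.001, 0.0]]
wrist_force: [-0.7, 0.6, 1.0]
grip_width: -0.0002
```

```bash
python3 - <<'E'
from station import status,viewer
from h import *
s=status.observe();print(s["position"],s["joints"],s["tool_rot"])
p,d=viewer.get_image("wrist");c=viewer.camera_params("wrist");cv2.imwrite("pics/w1.png",p);np.save("w1.npy",d);np.savez("w1c.npz",**c);print(c["T"])
for t in ("knob_grip","lever_tab","brown_bottle","stop","knob","pawl"): print(t,viewer.pinpoint(t,"wrist")[:2])
E
```

```text
[0.43159433 0.12908048 0.24923111] [ 2.15619453e-01 -3.06261606e-01  1.56817113e+00 -7.67820947e-04
  1.87959524e+00  2.50599966e-02] [[ 2.42277937e-04 -1.89179001e-01  9.81942588e-01]
 [-6.95777804e-04  9.81942348e-01  1.89179127e-01]
 [-9.99999729e-01 -7.29047786e-04  1.06276416e-04]]
[[ 9.81467149e-01  1.85133444e-01  4.94756856e-02  4.17863036e-01]
 [ 1.91630391e-01 -9.47961482e-01 -2.54257394e-01  1.95434674e-01]
 [-1.70502799e-04  2.59026324e-01 -9.65870247e-01  3.92297360e-01]
 [ 0.00000000e+00  0.00000000e+00  0.00000000e+00  1.00000000e+00]]
knob_grip [{'at': [302.5, 235.2], 'conf': 0.76}]
lever_tab [{'at': [280.9, 113.6], 'conf': 0.83}]
brown_bottle []
stop []
knob [{'at': [294.3, 206.1], 'conf': 0.9}]
pawl []
```

View pics/w1.png

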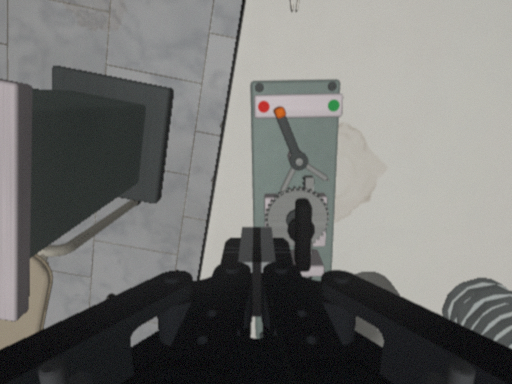

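```bash
python3 - <<'E'
from h import *
c=np.load("w1c.npz");d=np.load("w1.npy")
R=ray(c,(264,106),.04);G=ray(c,(334,105),.04)
print("R",R,"G",G,np.linalg.norm(R-G))
y=G-R;print("yaw",np.degrees(np.arctan2(-y[0],y[1])))
print("tab",ray(c,(280.9,113.6),.062),"knob",ray(c,(302.5,235.2),.09))
a=ray(c,(304,199),.102);b=ray(c,(302,270),.102);print("bar",a,b,np.linalg.norm(a-b),np.degrees(np.arctan2(*(b-a)[1::-1])))
print("piv",ray(c,(298,160),.06))
T=c["T"];K=c["K"]
for n,u,v in [("tab",280,111),("lever",290,140),("piv",298,160),("wheel",275,215),("bar",304,205),("bar2",303,225),("jaw",313,268),("block",310,105)]:
    z=d[v,u];P=T[:3,:3]@(np.linalg.solve(K,[u,v,1])*z)+T[:3,3];print(n,P.round(4))
E
```

```text
R [0.42665376 0.19133894 0.04      ] G [0.4973306  0.20615835 0.04      ] 0.07221378255806658
yaw -78.15786779952968
tab [0.4436708  0.18771132 0.062     ] knob [0.48683471 0.07848591 0.09      ]
bar [0.4773516  0.11812296 0.102     ] [0.49187864 0.04759157 0.102     ] 0.0720118923662976 -78.36178537723434
piv [0.47054521 0.14604259 0.06      ]
tab [0.4414 0.1902 0.0745]
lever [0.4592 0.1635 0.0519]
piv [0.4715 0.1452 0.054 ]
wheel [0.4615 0.0793 0.0466]
bar [0.4792 0.1118 0.0994]
bar2 [0.4821 0.0934 0.1026]
jaw [0.5148 0.0297 0.0574]
block [0.4729 0.2014 0.0409]
```

```bash
python3 - <<'E'
from station import status
from h import *
s=status.observe();print(delta(s,(0.4112,0.1866,0.052),11.6))
E
```

```text
(array([197.4,  56.3,  -8.2]), array([-0.2,  0. , -0. ]))
```

Emit:
{"method": "jog_arm", "body": {
  "moves": [
    [1,[40,56,-8],[-0.7,0,0]],
    [1,[95,56,-8],[-0.7,0,0]],
    [1,[150,56,-8],[-0.7,0,0]],
    [1,[185,56,-8],[-0.7,0,0]],
    [1,[196,56,-8],[-0.7,0,0]]
  ]
}}

```text
time_s: 2.7
position: [0.4101, 0.1854, 0.0507]
tool_rot: [[-0.004, -0.208, 0.978], [-0.001, 0.978, 0.208], [-1.0, -0.001, -0.004]]
wrist_force: [0.1, 0.3, 0.8]
grip_width: 0.0
```

Emit:
{"method": "jog_arm", "body": {
  "moves": [
    [1,[0,0,4],[0,0,0]],
    [1,[0,0,8],[0,0,0]],
    [1,[0,0,12],[0,0,0]],
    [1,[0,0,16],[0,0,0]],
    [1,[0,0,20],[0,0,0]]
  ]
}}

```text
time_s: 3.32
position: [0.4317, 0.1896, 0.0536]
tool_rot: [[-0.0, -0.207, 0.978], [0.0, 0.978, 0.207], [-1.0, 0.0, -0.0]]
wrist_force: [-3.4, 1.2, 1.2]
grip_width: -0.0001
```

```bash
python3 - <<'E'
from station import status,viewer
from h import *
s=status.observe();print(s["position"],s["wrist_force"])
p,d=viewer.get_image("wrist");c=viewer.camera_params("wrist");cv2.imwrite("pics/w2.png",p)
print(viewer.pinpoint("lever_tab","wrist")[:2])
E
```

```text
[0.43169596 0.18960464 0.0535648 ] [-3.43030352  1.23995915  1.18868307]
[{'at': [297.3, 258.8], 'conf': 0.77}]
```

View pics/w2.png

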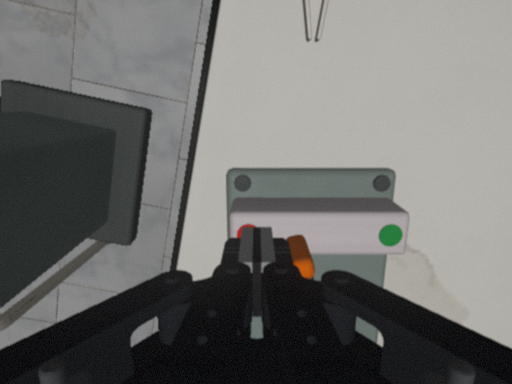

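Emit:
{"method": "jog_arm", "body": {
  "moves": [
    [1,[0,0,6],[0,0,0]],
    [1,[0,0,12],[0,0,0]],
    [1,[0,0,18],[0,0,0]],
    [1,[0,0,24],[0,0,0]],
    [1,[0,0,28],[0,0,0]]
  ]
}}

```text
time_s: 4.05
position: [0.4593, 0.1946, 0.0531]
tool_rot: [[-0.0, -0.206, 0.978], [-0.001, 0.978, 0.206], [-1.0, -0.001, -0.001]]
wrist_force: [-3.5, -3.4, -0.3]
grip_width: -0.0
```

Emit:
{"method": "jog_arm", "body": {
  "moves": [
    [1,[0,0,3],[0,0,0]],
    [1,[0,0,6],[0,0,0]]
  ]
}}

```text
time_s: 4.3
position: [0.4648, 0.1962, 0.0531]
tool_rot: [[-0.0, -0.207, 0.978], [-0.0, 0.978, 0.207], [-1.0, -0.0, -0.0]]
wrist_force: [-3.5, -1.9, -0.2]
grip_width: -0.0002
```

Emit:
{"method": "jog_arm", "body": {
  "moves": [
    [1,[0,0,2],[0,0,0]],
    [1,[0,0,3],[0,0,0]]
  ]
}}

```text
time_s: 4.55
position: [0.4656, 0.1964, 0.0528]
tool_rot: [[-0.006, -0.207, 0.978], [-0.002, 0.978, 0.207], [-1.0, -0.0, -0.006]]
wrist_force: [-13.3, -4.3, 5.3]
grip_width: -0.0002
```

```bash
python3 - <<'E'
from station import status,viewer
from h import *
s=status.observe();print(s["position"],s["wrist_force"])
p,d=viewer.get_image("wrist");c=viewer.camera_params("wrist");cv2.imwrite("pics/w3.png",p)
for t in viewer.pinpoint("lever_tab","wrist")[:2]:
  P=ray(c,t["at"],.062);q=P-[.4865,.0785,0];print(t,q@[.201,-.98,0],q@[.98,.201,0])
E
```

```text
[0.46556611 0.19643652 0.0528317 ] [-13.32405616  -4.31622078   5.30120336]
{'at': [297.8, 266.0], 'conf': 0.74} -0.11453188389409744 0.02117527842009571
```

View pics/w3.png

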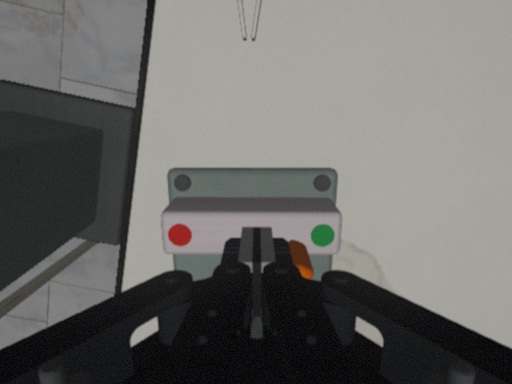

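Emit:
{"method": "jog_arm", "body": {
  "moves": [
    [1,[0,0,-15],[0,0,0]],
    [1,[-40,0,-25],[0,0,0]],
    [1,[-95,0,-25],[0,0,0]],
    [0.5,[-150,0,-25],[0,0,0]],
    [0.5,[-180,0,-25],[0,0,0]]
  ]
}}

```text
time_s: 5.28
position: [0.4445, 0.1925, 0.2378]
tool_rot: [[0.007, -0.207, 0.978], [0.003, 0.978, 0.207], [-1.0, 0.001, 0.007]]
wrist_force: [0.0, 0.0, -0.4]
grip_width: 0.0358
```

```bash
python3 - <<'E'
from station import status,viewer
from h import *
s=status.observe();print(s["position"],s["grip_width"],s["wrist_force"],s["wrist_torque"])
p,d=viewer.get_image("wrist");c=viewer.camera_params("wrist");cv2.imwrite("pics/w4.png",p);np.savez("w4c.npz",**c)
for n,z in [("lever_tab",.062),("knob_grip",.09)]:
 for t in viewer.pinpoint(n,"wrist")[:2]:
  P=ray(c,t["at"],z);q=P-[.4865,.0785,0];print(n,t,P,q@[.201,-.98,0],q@[.98,.201,0])
print(delta(status.observe(),(0.4865,0.0785,.14),11.6))
E
```

```text
[0.4445026  0.19248136 0.23778022] 0.03579120993288702 [ 0.04416891  0.00114791 -0.38146192] [ 0.02404113 -0.0173004  -0.01923583]
lever_tab {'at': [298.8, 179.2], 'conf': 0.9} [0.4904057  0.19205367 0.062     ] -0.11049755221612391 0.026651875596090144
knob_grip {'at': [271.5, 297.5], 'conf': 0.72} [0.48743205 0.07297872 0.09      ] 0.005598193575326301 -0.0001963669122467909
knob_grip {'at': [271.4, 10.1], 'conf': 0.53} [0.43004882 0.32889835 0.09      ] -0.25673706755989234 -0.004992089262233173
(array([  95.9, -120.3,   16.9]), array([ 0.4,  0.4, -0.1]))
```

View pics/w4.png

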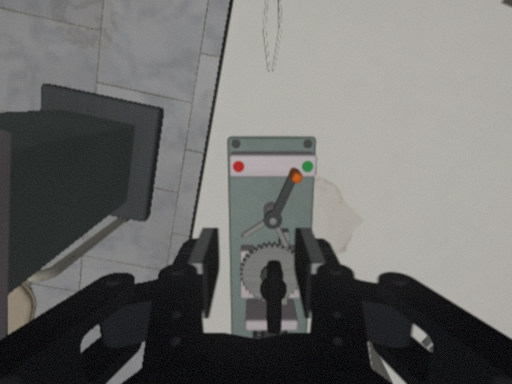

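Emit:
{"method": "jog_arm", "body": {
  "moves": [
    [0.5,[0,-55,8],[0,0,0]],
    [0.5,[30,-110,16],[0,0,0]],
    [0.5,[75,-120.5,17],[0.4,0.4,0]],
    [0.5,[92,-120.5,17],[0.4,0.4,0]],
    [0.5,[92,-120.5,17],[0.4,0.4,0]]
  ]
}}

```text
time_s: 6.05
position: [0.4838, 0.078, 0.1395]
tool_rot: [[-0.01, -0.201, 0.98], [-0.001, 0.98, 0.201], [-1.0, 0.001, -0.01]]
wrist_force: [0.0, 0.5, -0.1]
grip_width: 0.0426
```

```bash
python3 - <<'E'
from station import status,viewer
from h import *
s=status.observe();print(s["position"],s["joints"][5],s["grip_width"],s["wrist_force"],s["wrist_torque"])
p,d=viewer.get_image("wrist");c=viewer.camera_params("wrist");cv2.imwrite("pics/w5.png",p)
q,_=viewer.get_image("scene");cv2.imwrite("pics/s5.png",cv2.resize(q[130:270,170:330],None,fx=4,fy=4,interpolation=2))
T=c["T"];K=c["K"];uu,vv=np.meshgrid(np.arange(512),np.arange(384))
P=np.stack([(uu-K[0,2])/K[0,0]*d,(vv-K[1,2])/K[1,1]*d,d],-1)@T[:3,:3].T+T[:3,3]
m=(abs(P[...,2]-.1)<.006)&(np.hypot(P[...,0]-.4865,P[...,1]-.0785)<.045)&(d>0)
X=P[m];print(len(X),X.mean(0))
if len(X)>20:
  r=cv2.minAreaRect((X[:,:2]*1000).astype(np.float32));print(r)
print(delta(status.observe(),(0.4868,0.078,.077),11.6))
E
```

```text
[0.48379212 0.07799251 0.13952602] -0.11143162077879173 0.042634565901746566 [ 0.03010154  0.48295583 -0.09640732] [-0.00984044  0.04452323 -0.02501207]
2642 [0.48762122 0.07979488 0.10355821]
((488.2814636230469, 77.73292541503906), (13.8426513671875, 68.95829010009766), 11.45553970336914)
(array([65.7, -0.7,  1.8]), array([ 0. , -0.3, -0. ]))
```

View pics/w5.png

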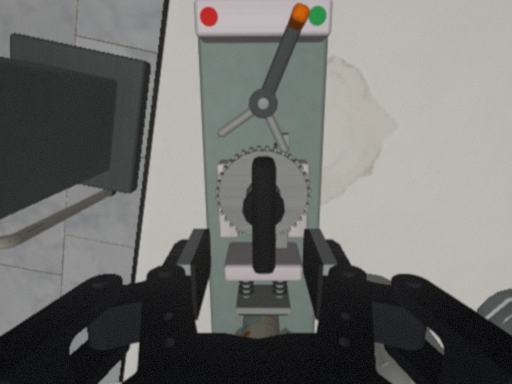

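View pics/s5.png

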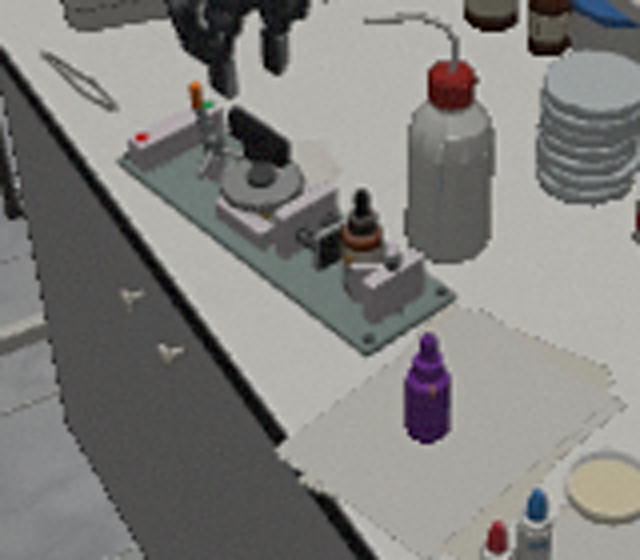

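Emit:
{"method": "jog_arm", "body": {
  "moves": [
    [0.5,[10,-0.7,3],[0,-0.3,0]],
    [0.5,[30,-0.7,3],[0,-0.3,0]],
    [0.5,[50,-0.7,3],[0,-0.3,0]],
    [0.5,[63,-0.7,3],[0,-0.3,0]],
    [0.5,[64,-0.7,3],[0,-0.3,0]]
  ]
}}

```text
time_s: 6.78
position: [0.4865, 0.0772, 0.0753]
tool_rot: [[-0.005, -0.2, 0.98], [-0.001, 0.98, 0.2], [-1.0, 0.0, -0.005]]
wrist_force: [-0.3, -0.7, 0.4]
grip_width: 0.0424
```

```bash
python3 - <<'E'
from station import status
from h import *
s=status.observe();print(s["position"],s["wrist_force"],s["wrist_torque"],delta(s,(0.4880,0.078,.077),11.5))
E
```

```text
[0.48645438 0.07715882 0.07534516] [-0.31430853 -0.67544681  0.41069145] [ 0.05130612 -0.0069218   0.02602367] (array([-1.7,  0.5,  1.7]), array([ 0. , -0.3, -0. ]))
```

Emit:
{"method": "jog_arm", "body": {
  "grip_force": 40,
  "moves": [
    [0.6,[-1,0.5,1.5],[0,-0.3,0]],
    [0.8,[-1,0.5,1.5],[0,-0.3,0]],
    [1,[-1,0.5,1.5],[0,-0.3,0]],
    [1,[-1,0.5,1.5],[0,-0.3,0]]
  ]
}}

```text
time_s: 7.28
position: [0.4878, 0.0778, 0.0795]
tool_rot: [[0.001, -0.2, 0.98], [0.0, 0.98, 0.2], [-1.0, -0.0, 0.001]]
wrist_force: [-8.1, -1.3, 6.4]
grip_width: 0.0137
```

```bash
cat > st.py <<'E'
from station import status
import numpy as np
s=status.observe();R=s["tool_rot"];z=R[:,2]
print("t",s["time_s"],"p",s["position"].round(4),"F",s["wrist_force"].round(2),"Ftool",(R.T@s["wrist_force"]).round(1),"M",s["wrist_torque"].round(3),"yaw",np.degrees(np.arctan2(z[1],z[0])).round(2),"j6",s["joints"][5].round(3),"w",s["grip_width"].round(4),"tau6",s["tau"][5].round(3))
E
python3 st.py
```

```text
Traceback (most recent call last):
  File "st.py", line 4, in <module>
    print("t",s["time_s"],"p",s["position"].round(4),"F",s["wrist_force"].round(2),"Ftool",(R.T@s["wrist_force"]).round(1),"M",s["wrist_torque"].round(3),"yaw",np.degrees(np.arctan2(z[1],z[0])).round(2),"j6",s["joints"][5].round(3),"w",s["grip_width"].round(4),"tau6",s["tau"][5].round(3))
                                                                                                                                                                                                                                            ^^^^^^^^^^^^^^^^^^^^^
AttributeError: 'float' object has no attribute 'round'
```

```bash
sed -i 's/,"w",s\["grip_width"\].round(4)/,"w",s["grip_width"]/' st.py; python3 st.py
```

```text
t 7.275 p [0.4878 0.0778 0.0795] F [-8.13 -1.28  6.44] Ftool [-6.5  0.4 -8.2] M [-0.225  1.309  0.021] yaw 11.54 j6 -0.112 w 0.013704530196332982 tau6 0.012
```

Emit:
{"method": "jog_arm", "body": {
  "moves": [
    [1,[-2,0,-1.2],[0,0,0]],
    [1,[-2,0,-1.2],[0,0,0]]
  ]
}}

```text
time_s: 7.52
position: [0.4876, 0.0778, 0.0796]
tool_rot: [[0.003, -0.2, 0.98], [0.001, 0.98, 0.2], [-1.0, 0.0, 0.003]]
wrist_force: [2.4, -0.4, -6.1]
grip_width: 0.0136
```

```bash
python3 st.py
```

```text
t 7.525 p [0.4876 0.0778 0.0796] F [ 2.38 -0.44 -6.13] Ftool [ 6.1 -0.9  2.2] M [ 0.026 -0.297 -0.041] yaw 11.53 j6 -0.112 w 0.01360314389874453 tau6 0.012
```

Emit:
{"method": "jog_arm", "body": {
  "moves": [
    [1,[1,0,0.2],[5,0,0]],
    [1,[1,0,0.2],[10,0,0]],
    [1,[1,0,0.2],[15,0,0]],
    [1,[1,0,0.2],[20,0,0]],
    [1,[1,0,0.2],[25,0,0]]
  ]
}}

```text
time_s: 8.15
position: [0.4882, 0.0778, 0.0796]
tool_rot: [[0.004, 0.236, 0.972], [0.0, 0.972, -0.236], [-1.0, 0.001, 0.004]]
wrist_force: [1.7, -0.3, -2.6]
grip_width: 0.0129
```

```bash
python3 st.py
```

```text
t 8.15 p [0.4882 0.0778 0.0796] F [ 1.67 -0.34 -2.63] Ftool [2.6 0.1 1.7] M [-0.078 -0.217  0.041] yaw -13.63 j6 0.327 w 0.012877547102953586 tau6 -0.87
```

Emit:
{"method": "jog_arm", "body": {
  "moves": [
    [1,[0.3,0,0],[3,0,0]],
    [1,[0.3,0,0],[6,0,0]],
    [1,[0.3,0,0],[9,0,0]],
    [1,[0.3,0,0],[12,0,0]]
  ]
}}

```text
time_s: 8.65
position: [0.4885, 0.0777, 0.0796]
tool_rot: [[0.005, 0.432, 0.902], [0.0, 0.902, -0.432], [-1.0, 0.002, 0.005]]
wrist_force: [2.6, -1.2, -2.2]
grip_width: 0.0135
```

```bash
python3 st.py
```

```text
t 8.65 p [0.4885 0.0777 0.0796] F [ 2.58 -1.2  -2.22] Ftool [2.2 0.  2.8] M [-0.189 -0.204  0.007] yaw -25.57 j6 0.535 w 0.01351557700757471 tau6 -0.512
```

Emit:
{"method": "jog_arm", "body": {
  "moves": [
    [1,[0,0,0],[3,0,0]],
    [1,[0,0,0],[6,0,0]],
    [1,[0,0,0],[9,0,0]],
    [1,[0,0,0],[12,0,0]]
  ]
}}

```text
time_s: 9.15
position: [0.4887, 0.0775, 0.0796]
tool_rot: [[0.006, 0.61, 0.793], [-0.0, 0.793, -0.61], [-1.0, 0.003, 0.004]]
wrist_force: [2.8, -1.0, -2.6]
grip_width: 0.0136
```

```bash
python3 st.py
```

```text
t 9.15 p [0.4887 0.0775 0.0796] F [ 2.85 -0.95 -2.63] Ftool [2.6 1.  2.8] M [-0.282 -0.407  0.062] yaw -37.58 j6 0.745 w 0.013633748446717019 tau6 -0.525
```

Emit:
{"method": "jog_arm", "body": {
  "moves": [
    [1,[0.2,0,0.3],[3,0,0]],
    [1,[0.2,0,0.3],[6,0,0]],
    [1,[0.2,0,0.3],[9,0,0]],
    [1,[0.2,0,0.3],[9,0,0]]
  ]
}}

```text
time_s: 9.65
position: [0.4889, 0.0774, 0.0796]
tool_rot: [[0.006, 0.725, 0.689], [0.0, 0.689, -0.725], [-1.0, 0.004, 0.004]]
wrist_force: [1.5, -2.0, 0.3]
grip_width: 0.0129
```

```bash
python3 st.py; python3 - <<'E'
from station import viewer
import cv2
q,_=viewer.get_image("scene");cv2.imwrite("pics/s6.png",cv2.resize(q[130:250,180:310],None,fx=5,fy=5,interpolation=2))
E
python3 st.py
```

```text
t 9.65 p [0.4889 0.0774 0.0796] F [ 1.53 -1.96  0.32] Ftool [-0.3 -0.2  2.5] M [-0.415 -0.298  0.013] yaw -46.46 j6 0.899 w 0.012904818103525917 tau6 0.257
t 9.7 p [0.4888 0.0773 0.0796] F [ 2.55 -1.83 -0.65] Ftool [0.7 0.6 3.1] M [-0.429 -0.31  -0.069] yaw -46.42 j6 0.899 w 0.013219019865885778 tau6 0.067
```

View pics/s6.png

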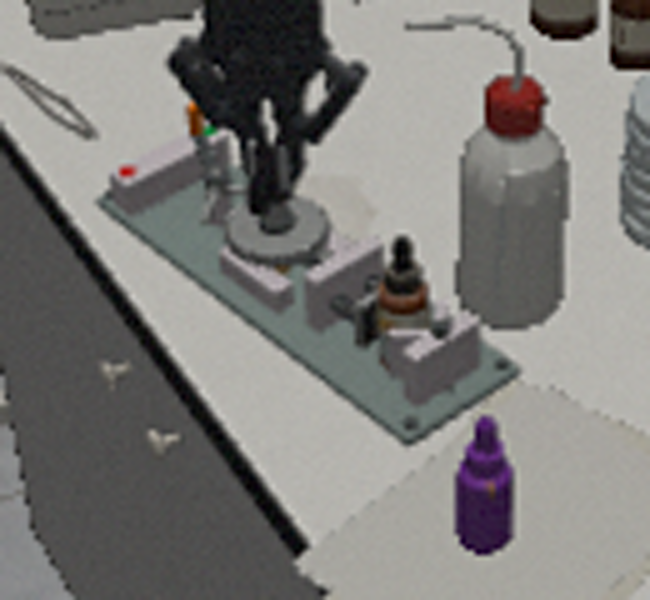

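Emit:
{"method": "jog_arm", "body": {
  "moves": [
    [1,[0,0,0.3],[3,0,0]],
    [1,[0,0,0.3],[6,0,0]],
    [1,[0,0,0.3],[9,0,0]]
  ]
}}

```text
time_s: 10.07
position: [0.489, 0.0772, 0.0796]
tool_rot: [[0.005, 0.824, 0.566], [0.0, 0.566, -0.824], [-1.0, 0.005, 0.003]]
wrist_force: [1.4, -2.5, -0.6]
grip_width: 0.0133
```

```bash
python3 st.py
```

```text
t 10.075 p [0.489  0.0772 0.0796] F [ 1.42 -2.55 -0.57] Ftool [ 0.6 -0.3  2.9] M [-0.504 -0.342  0.042] yaw -55.5 j6 1.057 w 0.013259656313419734 tau6 -0.497
```

Emit:
{"method": "jog_arm", "body": {
  "moves": [
    [1,[0,0,0],[3,0,0]],
    [1,[0,0,0],[6,0,0]],
    [1,[0,0,0],[9,0,0]]
  ]
}}

```text
time_s: 10.45
position: [0.4891, 0.077, 0.0796]
tool_rot: [[0.006, 0.903, 0.43], [-0.0, 0.43, -0.903], [-1.0, 0.005, 0.003]]
wrist_force: [3.8, -2.2, -0.1]
grip_width: 0.0131
```

```bash
python3 st.py
```

```text
t 10.45 p [0.4891 0.077  0.0796] F [ 3.8  -2.25 -0.11] Ftool [0.1 2.5 3.7] M [-0.609 -0.384  0.071] yaw -64.51 j6 1.214 w 0.01307713133854018 tau6 -0.495
```

Emit:
{"method": "jog_arm", "body": {
  "moves": [
    [1,[0,0.3,0.6],[3,0,0]],
    [1,[0,0.3,0.6],[6,0,0]],
    [1,[0,0.3,0.6],[9,0,0]]
  ]
}}

```text
time_s: 10.82
position: [0.4892, 0.0767, 0.0796]
tool_rot: [[0.005, 0.959, 0.284], [0.0, 0.284, -0.959], [-1.0, 0.004, 0.001]]
wrist_force: [0.6, -2.1, -0.1]
grip_width: 0.013
```

```bash
python3 st.py
```

```text
t 10.825 p [0.4892 0.0767 0.0796] F [ 0.61 -2.12 -0.1 ] Ftool [ 0.1 -0.   2.2] M [-0.509 -0.108  0.187] yaw -73.49 j6 1.37 w 0.013010577808310362 tau6 -0.413
```

Emit:
{"method": "jog_arm", "body": {
  "moves": [
    [1,[0,0,0.3],[3,0,0]],
    [1,[0,0,0.3],[6,0,0]],
    [1,[0,0,0.3],[9,0,0]]
  ]
}}

```text
time_s: 11.2
position: [0.4893, 0.0765, 0.0796]
tool_rot: [[0.005, 0.991, 0.131], [0.0, 0.131, -0.991], [-1.0, 0.005, 0.0]]
wrist_force: [1.0, -1.4, 0.8]
grip_width: 0.0135
```

```bash
python3 st.py
```

```text
t 11.2 p [0.4893 0.0765 0.0796] F [ 1.04 -1.42  0.79] Ftool [-0.8  0.8  1.5] M [-0.481 -0.045  0.232] yaw -82.48 j6 1.526 w 0.013513424819404814 tau6 -0.31
```

Emit:
{"method": "jog_arm", "body": {
  "moves": [
    [1,[0,0,0],[2,0,0]],
    [1,[0,0,0],[2,0,0]]
  ]
}}

```text
time_s: 11.45
position: [0.4893, 0.0765, 0.0795]
tool_rot: [[0.005, 0.995, 0.097], [0.0, 0.097, -0.995], [-1.0, 0.005, 0.0]]
wrist_force: [1.3, -2.7, 4.4]
grip_width: 0.0129
```

```bash
python3 st.py; python3 - <<'E'
from station import viewer,status
import cv2
for i in range(4):
    q,_=viewer.get_image("top"); print(status.observe()["wrist_torque"][2])
cv2.imwrite("pics/t7.png",cv2.resize(q[150:220,180:290],None,fx=7,fy=7,interpolation=2))
E
```

```text
t 11.45 p [0.4893 0.0765 0.0795] F [ 1.33 -2.74  4.42] Ftool [-4.4  1.1  2.9] M [-0.663  0.073  0.225] yaw -84.43 j6 1.56 w 0.012933838788416698 tau6 0.375
0.16404690482141668
0.2277950652063236
0.23001719301167037
0.2039987204406079
```

View pics/t7.png

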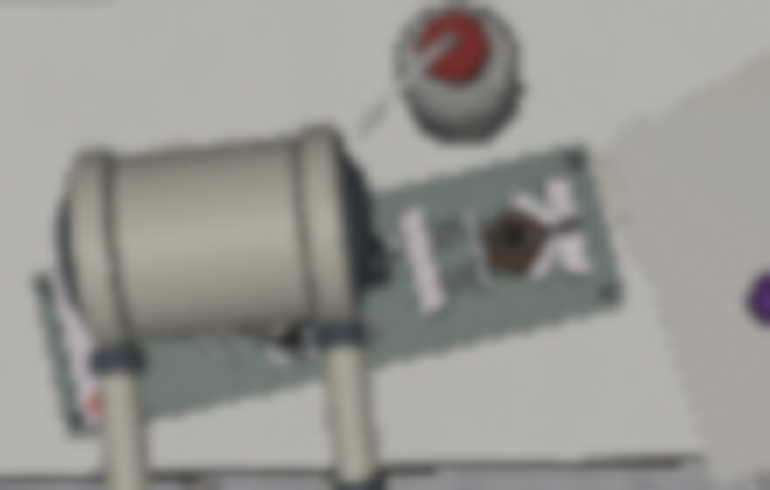

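Emit:
{"method": "jog_arm", "body": {
  "moves": [
    [1,[0,0,0.3],[2,0,0]],
    [1,[0,0,0.3],[4,0,0]],
    [1,[0,0,0.3],[4,0,0]]
  ]
}}

```text
time_s: 12.02
position: [0.4893, 0.0764, 0.0795]
tool_rot: [[0.005, 1.0, 0.027], [0.001, 0.027, -1.0], [-1.0, 0.005, -0.0]]
wrist_force: [-0.2, -2.8, 4.9]
grip_width: 0.0136
```

```bash
cat > tq.py <<'E'
from station import viewer,status
import numpy as np
L=[status.observe()]
for i in range(6):
    viewer.get_image("top"); L.append(status.observe())
m=np.array([s["wrist_torque"][2] for s in L]);R=L[-1]["tool_rot"]
print("Mz",m.round(3),m.mean().round(3),"F",np.mean([R.T@s["wrist_force"] for s in L],0).round(1),"yaw",np.degrees(np.arctan2(R[1,2],R[0,2])).round(2),L[-1]["position"].round(4),"t",L[-1]["time_s"])
E
python3 tq.py
```

```text
Mz [0.263 0.204 0.254 0.196 0.219 0.166 0.216] 0.217 F [-5.6  0.6  2.9] yaw -88.43 [0.4893 0.0764 0.0796] t 12.325
```

Emit:
{"method": "jog_arm", "body": {
  "moves": [
    [1,[-0.5,0,0.3],[2,0,0]],
    [1,[-0.5,0,0.3],[4,0,0]],
    [1,[-0.5,0,0.3],[4,0,0]]
  ]
}}

```text
time_s: 12.7
position: [0.4892, 0.0763, 0.0795]
tool_rot: [[0.004, 0.999, -0.043], [0.001, -0.043, -0.999], [-1.0, 0.004, -0.001]]
wrist_force: [2.6, -1.2, 4.4]
grip_width: 0.0129
```

```bash
python3 tq.py
```

```text
Mz [0.257 0.232 0.297 0.268 0.286 0.296 0.31 ] 0.278 F [-4.3  2.9  1.1] yaw -92.45 [0.4892 0.0763 0.0795] t 13.0
```

Emit:
{"method": "jog_arm", "body": {
  "moves": [
    [1,[-0.5,0.2,0],[2,0,0]],
    [1,[-0.5,0.2,0],[4,0,0]],
    [1,[-0.5,0.2,0],[4,0,0]]
  ]
}}

```text
time_s: 13.38
position: [0.4892, 0.0762, 0.0796]
tool_rot: [[0.003, 0.994, -0.113], [0.001, -0.113, -0.994], [-1.0, 0.003, -0.001]]
wrist_force: [4.2, -1.0, 2.1]
grip_width: 0.0132
```

```bash
python3 tq.py
```

```text
Mz [0.3   0.328 0.254 0.311 0.394 0.351 0.321] 0.323 F [-1.5  4.7  0.5] yaw -96.46 [0.4891 0.0761 0.0796] t 13.675
```

Emit:
{"method": "jog_arm", "body": {
  "moves": [
    [0.7,[0,0,0],[0,0,0]],
    [0.6,[0,0,0],[0,0,0]],
    [0.5,[0,0,0],[0,0,0]],
    [0.5,[0,0,0],[0,0,0]]
  ]
}}

```text
time_s: 14.18
position: [0.4889, 0.0762, 0.0796]
tool_rot: [[0.003, 0.994, -0.113], [0.001, -0.113, -0.994], [-1.0, 0.003, -0.001]]
wrist_force: [0.1, 0.4, -0.2]
grip_width: 0.0428
```

Emit:
{"method": "jog_arm", "body": {
  "moves": [
    [0.5,[-15,0,0],[0,0,0]],
    [0.5,[-50,0,0],[0,0,0]],
    [0.5,[-90,0,0],[0,0,0]],
    [0.5,[-110,0,0],[0,0,0]],
    [0.5,[-110,0,0],[0,0,0]]
  ]
}}

```text
time_s: 14.8
position: [0.4895, 0.0761, 0.1917]
tool_rot: [[0.007, 0.994, -0.113], [0.001, -0.113, -0.994], [-1.0, 0.007, -0.002]]
wrist_force: [-0.4, 0.3, -0.7]
grip_width: 0.0427
```

```bash
python3 tq.py; python3 - <<'E'
from station import viewer,status
from h import *
p,d=viewer.get_image("wrist");c=viewer.camera_params("wrist");cv2.imwrite("pics/w8.png",p)
q,_=viewer.get_image("scene");cv2.imwrite("pics/s8.png",cv2.resize(q[130:250,180:310],None,fx=5,fy=5,interpolation=2))
T=c["T"];K=c["K"];uu,vv=np.meshgrid(np.arange(512),np.arange(384))
P=np.stack([(uu-K[0,2])/K[0,0]*d,(vv-K[1,2])/K[1,1]*d,d],-1)@T[:3,:3].T+T[:3,3]
m=(abs(P[...,2]-.1)<.006)&(np.hypot(P[...,0]-.488,P[...,1]-.0777)<.045)&(d>0)
X=P[m];print(len(X),cv2.minAreaRect((X[:,:2]*1000).astype(np.float32)))
E
```

```text
Mz [ 0.019  0.009 -0.049 -0.06  -0.041  0.021  0.011] -0.013 F [0.1 0.1 0.1] yaw -96.47 [0.4881 0.076  0.188 ] t 15.1
1763 ((487.659423828125, 76.838134765625), (69.08729553222656, 14.090495109558105), 4.498153209686279)
```

View pics/w8.png

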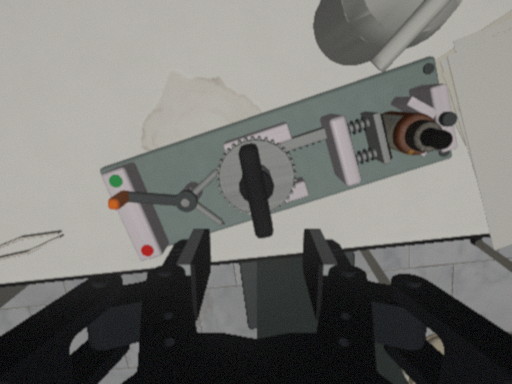

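View pics/s8.png

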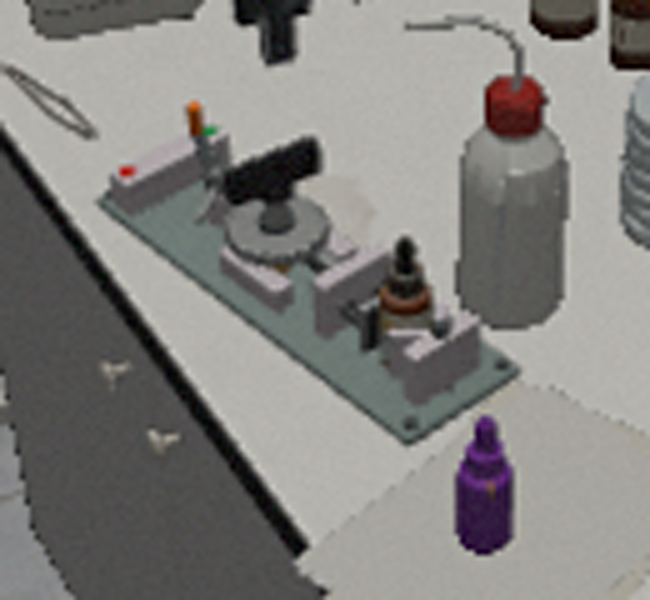

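```bash
python3 - <<'E'
from station import status
from h import *
print(delta(status.observe(),(0.4886,0.0769,.078),-85.5))
E
```

```text
(array([ 1.107e+02, -1.000e-01, -8.000e-01]), array([-11. ,  -0. ,  -0.1]))
```

Emit:
{"method": "jog_arm", "body": {
  "moves": [
    [0.5,[20,0,-0.8],[-6,0,0]],
    [0.5,[50,0,-0.8],[-11,0,0]],
    [0.5,[85,0,-0.8],[-11,0,0]],
    [0.5,[105,0,-0.8],[-11,0,0]],
    [0.5,[110,0,-0.8],[-11,0,0]]
  ]
}}

```text
time_s: 15.82
position: [0.4884, 0.0769, 0.0783]
tool_rot: [[0.001, 0.997, 0.079], [0.0, 0.079, -0.997], [-1.0, 0.001, -0.0]]
wrist_force: [0.1, 0.0, 0.1]
grip_width: 0.043
```

Emit:
{"method": "jog_arm", "body": {
  "moves": [
    [0.65,[0,0,0],[0,0,0]],
    [0.8,[0,0,0],[0,0,0]],
    [1,[0,0,0],[0,0,0]],
    [1,[0,0,0],[0,0,0]]
  ]
}}

```text
time_s: 16.32
position: [0.4901, 0.0766, 0.0815]
tool_rot: [[0.006, 0.997, 0.079], [0.0, 0.079, -0.997], [-1.0, 0.006, 0.0]]
wrist_force: [-0.8, -2.5, 6.3]
grip_width: 0.0133
```

```bash
python3 tq.py
```

```text
Mz [-0.036  0.031  0.028 -0.017 -0.003  0.004  0.018] 0.004 F [-5.7 -0.7  2.6] yaw -85.48 [0.4901 0.0766 0.0815] t 16.625
```

Emit:
{"method": "jog_arm", "body": {
  "moves": [
    [1,[-1,0,0.3],[2,0,0]],
    [1,[-1,0,0.3],[2,0,0]]
  ]
}}

```text
time_s: 16.88
position: [0.49, 0.0765, 0.0815]
tool_rot: [[0.006, 0.999, 0.044], [0.001, 0.044, -0.999], [-1.0, 0.006, -0.0]]
wrist_force: [2.8, -2.8, 2.9]
grip_width: 0.0133
```

```bash
python3 tq.py
```

```text
Mz [0.159 0.13  0.17  0.227 0.206 0.233 0.251] 0.196 F [-4.3  3.2  2.6] yaw -87.46 [0.49   0.0766 0.0815] t 17.175
```

Emit:
{"method": "jog_arm", "body": {
  "moves": [
    [1,[0,0,0.3],[2,0,0]],
    [1,[0,0,0.3],[2,0,0]]
  ]
}}

```text
time_s: 17.42
position: [0.4899, 0.0765, 0.0815]
tool_rot: [[0.005, 1.0, 0.009], [0.001, 0.009, -1.0], [-1.0, 0.005, -0.001]]
wrist_force: [4.1, -2.0, 6.1]
grip_width: 0.0132
```

```bash
python3 tq.py
```

```text
Mz [0.267 0.325 0.22  0.293 0.235 0.239 0.263] 0.263 F [-5.6  3.9  1.6] yaw -89.45 [0.4899 0.0765 0.0815] t 17.725
```

Emit:
{"method": "jog_arm", "body": {
  "moves": [
    [1,[0,0,0.2],[2,0,0]],
    [1,[0,0,0.2],[2,0,0]]
  ]
}}

```text
time_s: 17.98
position: [0.49, 0.0764, 0.0815]
tool_rot: [[0.006, 1.0, -0.026], [0.001, -0.026, -1.0], [-1.0, 0.006, -0.001]]
wrist_force: [4.0, -1.1, 5.6]
grip_width: 0.0133
```

```bash
python3 tq.py
```

```text
Mz [0.301 0.279 0.251 0.233 0.298 0.275 0.278] 0.274 F [-5.4  4.2  1.6] yaw -91.44 [0.4899 0.0764 0.0815] t 18.275
```

Emit:
{"method": "jog_arm", "body": {
  "moves": [
    [1,[-0.5,0.3,0.2],[2,0,0]],
    [1,[-0.5,0.3,0.2],[2,0,0]]
  ]
}}

```text
time_s: 18.52
position: [0.4899, 0.0763, 0.0815]
tool_rot: [[0.004, 0.998, -0.061], [0.001, -0.061, -0.998], [-1.0, 0.004, -0.002]]
wrist_force: [5.0, 0.3, 3.9]
grip_width: 0.0131
```

```bash
python3 tq.py
```

```text
Mz [0.324 0.289 0.277 0.299 0.242 0.301 0.263] 0.285 F [-3.9  5.4 -0.6] yaw -93.45 [0.4899 0.0762 0.0815] t 18.825
```

Emit:
{"method": "jog_arm", "body": {
  "moves": [
    [1,[-0.5,0.3,0.2],[2,0,0]],
    [1,[-0.5,0.3,0.2],[2,0,0]]
  ]
}}

```text
time_s: 19.08
position: [0.4899, 0.0762, 0.0815]
tool_rot: [[0.004, 0.995, -0.095], [0.002, -0.095, -0.995], [-1.0, 0.003, -0.002]]
wrist_force: [5.2, 0.5, 2.6]
grip_width: 0.0127
```

```bash
python3 tq.py
```

```text
Mz [0.294 0.345 0.289 0.285 0.276 0.302 0.258] 0.293 F [-2.2  4.9 -1.3] yaw -95.43 [0.4899 0.0762 0.0815] t 19.375
```

Emit:
{"method": "jog_arm", "body": {
  "moves": [
    [1,[0,0.5,0],[2,0,0]],
    [1,[0,0.5,0],[2,0,0]]
  ]
}}

```text
time_s: 19.62
position: [0.49, 0.076, 0.0815]
tool_rot: [[0.002, 0.991, -0.13], [0.001, -0.13, -0.992], [-1.0, 0.002, -0.002]]
wrist_force: [2.8, 2.5, 3.1]
grip_width: 0.0134
```

```bash
python3 tq.py
```

```text
Mz [0.33  0.319 0.321 0.301 0.298 0.383 0.301] 0.322 F [-2.3  1.5 -2.9] yaw -97.44 [0.49   0.076  0.0815] t 19.925
```

Emit:
{"method": "jog_arm", "body": {
  "moves": [
    [1,[0,0.5,0],[1.5,0,0]],
    [1,[0,0.5,0],[1.5,0,0]]
  ]
}}

```text
time_s: 20.18
position: [0.4901, 0.0759, 0.0815]
tool_rot: [[0.001, 0.988, -0.156], [0.001, -0.156, -0.988], [-1.0, 0.001, -0.001]]
wrist_force: [-2.0, 3.7, 3.6]
grip_width: 0.0135
```

```bash
python3 tq.py
```

```text
Mz [0.381 0.428 0.35  0.371 0.388 0.328 0.363] 0.373 F [-3.8 -3.1 -3.8] yaw -98.94 [0.4901 0.0759 0.0815] t 20.475
```

Emit:
{"method": "jog_arm", "body": {
  "moves": [
    [0.7,[0,0,0],[0,0,0]],
    [0.6,[0,0,0],[0,0,0]],
    [0.5,[0,0,0],[0,0,0]],
    [0.5,[0,0,0],[0,0,0]]
  ]
}}

```text
time_s: 20.98
position: [0.4908, 0.0754, 0.0816]
tool_rot: [[0.003, 0.988, -0.156], [0.0, -0.156, -0.988], [-1.0, 0.003, -0.001]]
wrist_force: [-1.6, -0.5, 0.1]
grip_width: 0.0425
```

Emit:
{"method": "jog_arm", "body": {
  "moves": [
    [0.5,[-15,0,0],[0,0,0]],
    [0.5,[-50,0,0],[0,0,0]],
    [0.5,[-90,0,0],[0,0,0]],
    [0.5,[-110,0,0],[0,0,0]],
    [0.5,[-110,0,0],[0,0,0]]
  ]
}}

```text
time_s: 21.6
position: [0.4913, 0.0756, 0.1937]
tool_rot: [[0.007, 0.988, -0.156], [0.001, -0.156, -0.988], [-1.0, 0.007, -0.002]]
wrist_force: [-0.6, -0.1, -0.6]
grip_width: 0.0427
```

```bash
python3 - <<'E'
from station import viewer,status
from h import *
p,d=viewer.get_image("wrist");c=viewer.camera_params("wrist");cv2.imwrite("pics/w9.png",p)
T=c["T"];K=c["K"];uu,vv=np.meshgrid(np.arange(512),np.arange(384))
P=np.stack([(uu-K[0,2])/K[0,0]*d,(vv-K[1,2])/K[1,1]*d,d],-1)@T[:3,:3].T+T[:3,3]
m=(abs(P[...,2]-.1)<.006)&(np.hypot(P[...,0]-.488,P[...,1]-.0777)<.045)&(d>0)
X=P[m];print(len(X),cv2.minAreaRect((X[:,:2]*1000).astype(np.float32)))
E
```

```text
1646 ((486.3862609863281, 76.62785339355469), (13.973963737487793, 69.36460876464844), 85.63887023925781)
```

View pics/w9.png

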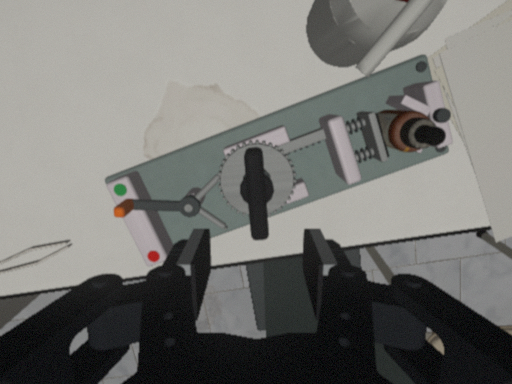

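```bash
python3 st.py; python3 - <<'E'
from station import arm
print(arm.finish_job())
E
```

```text
t 21.65 p [0.4906 0.0755 0.1918] F [-0.91 -0.76 -0.38] Ftool [ 0.4 -0.8  0.9] M [ 0.032 -0.008  0.022] yaw -98.96 j6 1.811 w 0.04264087427249919 tau6 0.0
the job is handed in; nothing more can be done
None
```

I flipped the lever over to the green dot, tightened the knob clockwise until the bottle was gripped, let go, and handed the job in at about 21.7 s.

- **Lever:** I pushed the tab with closed fingers until it hit its stop (about 13 N). The wrist pictures afterwards show it at the green dot.
- **First tightening:** I stopped at about 0.32 N m. On release the knob ran back about 11°, slightly more than one click, leaving an estimated 0.2 N m (about 16 N). That was within the limits but close to the lower one.
- **Second tightening:** I gripped the knob again and took it to about 0.37 N m. It ran back only about 4.5° and stayed one click further round, which puts the grip at roughly 0.32 N m, or about 27 N.
- **Last checks:** The bottle stands upright against the V stop, and the open gripper is about 90 mm above the knob. The wrist reads about 1 N, which is noise. The fingers did not go near the bottle, the purple look-alike or the other things; I did not measure the bystanders' positions again.

**Uncertainty:** the force on the bottle is worked out from the wrist torque, not measured directly. Single readings scatter by about 0.03 N m, and the torque rose more slowly than 0.7 N m a rad, probably because the bar shifted a little in the fingers.

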